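Feed the pine offcut through the crate flap

ROBOT

A 7-joint arm with a two-finger parallel gripper is mounted at the origin on the work surface. World frame = base frame: x ahead of the robot, y to its left, z up, the work surface at z = 0. Lengths are in mm, angles in rad, forces in N, time in s.
With the tool pointing down it reaches from about 350 to 775 mm from the base axis. Payload 3.1 kg.
Tool frame: the origin (TCP) lies on the centre line of the jaws, within the pads' length; the fingertips stand 14 mm ahead of it and the grasp point (between the pads) lies 5 mm behind it; z points along the fingers, y is the line along which they close (so a half turn about z gives the same grasp; the last joint's range is limited). The gripper opens to 85 mm and grips with 20 to 120 N. Pads are 22 mm wide; open, the fingers measure 114 mm over their backs; the gripper's body (76 mm by 85 mm) begins 54 mm behind the grasp point. The pads swing forward as they close: fully open they stand 13 mm farther back than shut.
Start: joints at [-0.042, 0.311, 0.014, 1.512, -0.004, 1.319, -0.027], TCP at [550.015, 0.032, 245.304] pointing down, gripper open.
Joint ranges: [-2.7, 2.7], [-0.3, 1.91], [-1.27, 1.3], [0.12, 2.57], [-1.44, 4.58], [0.2, 2.03], [-3.05, 3.05]. Speed limits (rad/s): [2.79, 2.79, 3.14, 3.14, 3.14, 3.14, 3.14].

INTERFACE

Orientations are given as a rotation vector (axis times angle).
In Python, from bench import readout, imaging, order gives the robot as it stands. The module is installed in compiled form; this text tells all that it offers.
- The arm moves only by the tool move_arm, never from a script. Its argument "targets" is a list that holds one entry, the list of rows, each a list of 6 numbers: the shift along the tool's x, y, z in units of 300 mm (1.0 is 300 mm), then the turn, a rotation vector about the tool's x, y, z in units of pi rad (1.0 is pi rad). In form: [[[tx, ty, tz, rx, ry, rz], ...]]. A call has 1 to 12 rows; each row is the pose to reach, as a shift and turn from the pose commanded when the call began, along the tool's axes at that moment, turning the shorter way round; what a row does not reach only later rows make up. A row lasts 1/12 s, in which the tool goes at most 41.7 mm and 7.16 degrees, less where a joint would pass 70% of its speed; a pose out of reach is approached as far as the arm can. A call with a number of a shift or a turn outside -1 to 1 is refused whole. A call with a gripper value outside its range is refused whole. "grip" is the finger opening in mm, from 0 to 85.4, set as the call begins (left out, the last holds). The fingers move at their own pace and stop on an object; "grip_force" is the grip in N (left out, the last holds). Time passes only in rows, so rows that repeat a pose let the fingers close. It gives the time, the measured TCP pose, the force, the opening and the grip force at its end, in the units of the state.
- readout.sense(): the state, without advancing time (a new reading comes with each control period).
- imaging.read_camera(name): name is "scene" or "side" or "wrist"; returns a dict with "frame" (384x512x3 uint8, blue, green, red), "z_map" (384x512 float32, mm along the optical axis (not along the pixel's ray), 0 where there is no reading), "fov_y" (degrees; the focal length in pixels is half the picture's height over the tangent of half this angle, whatever the lens; pixels are square), "cx", "cy" (the principal point, pixels), "cam_to_world" (4x4, takes a point from camera to world coordinates); the wrist camera has in their place "T_tool_cam" (4x4, takes a point from camera to tool coordinates, whose origin is the TCP and whose axes are the flange's). Camera axes: x right, y up, looking along -z (the intrinsics and any distortion apply to the point x, -y, -z); pixel columns grow to the right and rows downward; lengths in mm; the calibration is good to about 2 mm. A picture is of the moment at which its call begins: read the wrist's pose just before it.
- order.close_job(): hands the job in; it is judged then, once.
The state is a dict: "clock": time; "qpos": joint angles; "qd": joint speeds; "joint_torque": joint torques, N m; "tcp_pos": TCP position; "tool_rot": TCP orientation; "force": force on the tool from outside, world axes, zero at the start; "wrist_torque": the same for the moment, N m; "opening": finger opening in mm; "gripper_force": force on a finger pad.
Only numpy, scipy, OpenCV 4.12 (cv2) and the standard library are available. Lean on these libraries where they do the work, as an engineer would, in place of code of your own. Each camera call takes 0.05 s, during which the arm holds its last target. There are 200 camera calls.

TASK

On the offcut station one lane holds a pale pine offcut and the other a dark walnut piece. With the fingertips push the pine offcut along its lane and through the hanging yellow flap until it drops into the black crate behind, then draw the fingers back clear and let the flap swing shut before you finish. Only push the pine, never lift or carry it, and leave the walnut piece, the flap of its lane and everything else on the bench undisturbed.

Things in the scene. Friction and masses are not known exactly. Their poses are not given: they have to be found in the camera images.
- station: Two-lane offcut station, fixed on the bench; place and turn vary. Origin: bench height (z = 0), midway between the lanes, in the plane of the shut flaps; +x = feeding direction (away from the robot, through the flaps), +y = left lane's side, z up. Plywood deck: top at z = 100 mm, x -200 to +22 mm, y +-180 mm.
- lane_left (a point): Point on the deck, on the left lane's centre line (station y = +65 mm), 100 mm before the flaps. Lanes run along the station's x between wooden fences 60 mm apart, 8 mm thick, 14 mm high, from station x = -190 to -22 mm.
- lane_right (a point): The same point of the right lane (station y = -65 mm).
- sill (a point): Middle of the deck's far edge (station x = +22 mm, z = 100 mm). A piece whose middle is some 5 mm past this edge tips and drops by itself. Green posts 62 mm above the deck stand at station x +-12 mm: one between the lanes (y +-13 mm), one outside each lane (|y| 117 to 131 mm). Nothing spans between them but the flaps, so a finger can follow the piece from above.
- crate_floor (a point): Middle of the floor (12 mm above the bench) of the open black crate behind the sill. Inside: station x 24 to 205 mm, |y| 5 to 140 mm on each side of a divider; walls up to z = 95 mm.
- pine_center (a point): Centre (half-way up) of the pale pine offcut, a loose block 80 mm long (its x), 46 mm wide (y), 30 mm high (z), 50 to 100 g. It lies on the deck in one of the lanes (either one), its length nearly along the lane, its centre 90 to 135 mm before the flaps; z of the centre is 115 mm while it lies on the deck.
- walnut_center (a point): Centre of the dark walnut piece, same size as the pine offcut, about 90 g, loose in the other lane. To be left alone.
- flap_left (a joint): Left flap (station y = +65 mm): hangs shut at 0, grows as its lower edge swings away from the robot (+x) and up, to 1.5 rad at most. Free hinge, 30 g, smooth, falls shut by itself within about 1 s. About 0.85 rad when riding on top of a piece.
- flap_right (a joint): Right flap (station y = -65 mm): as the left one.
- flap_left_hinge (a point): Middle of the left flap's horizontal hinge line, 56 mm above the deck. Yellow U-shaped flap: a strip 100 mm wide reaching from 20 to 40 mm below the hinge line, 3 mm thick, hung by an 8 mm wide ear at each end; between the ears it is open above the strip (84 mm wide).
- flap_right_hinge (a point): The same point of the right flap.
- tin: Small red open tin, 34 mm across, 36 mm high, loose on the deck's left edge beside the left lane; origin at its underside's centre. Leave alone.
- mallet: Hammer lying on the bench at the right. Leave alone.
- driver: Screwdriver lying on the bench at the left. Leave alone.
- glue: White glue bottle with orange cap, 60 mm across, 160 mm high, on the bench at the left. Leave alone.
- slice: Round slice of log, 110 mm across, 30 mm high, on the bench at the left. Leave alone.
- mug: Blue mug, 80 mm across, 90 mm high, on the bench at the right. Leave alone.
- pine: The pine offcut itself: origin at the centre of its underside, axes as given for its centre.
There are look-alikes about, which are no part of the job. Several things have the shape of the pine; the one meant has the colours described above.

How it is judged (in metres and radians):
On the way, in this order (a step that is already met when the one before it is completed fails the run):
1. the pine offcut lies under the opened flap of its lane, still on the deck (height (world z) of pine_center between 0.105 and 0.13 m and x of pine_center in the frame of station between -0.03 and 0.042 m and ((y of pine_center in the frame of station above 0 m and value of joint flap_left above 0.5 rad) or (y of pine_center in the frame of station below 0 m and value of joint flap_right above 0.5 rad))), for 0.05 s.
2. the pine offcut has dropped into the crate (x of pine_center in the frame of station between 0.03 and 0.205 m and y of pine_center in the frame of station between -0.14 and 0.14 m and height (world z) of pine_center below 0.075 m), for 0.2 s.
At the end, for the whole second after the job is handed in: The pine offcut lies at rest inside the black crate (its centre below 75 mm above the bench), both flaps hang shut (within 0.12 rad), and the walnut piece is where it was (within 15 mm) (all of step 2 and linear speed of pine below 0.02 m/s and value of joint each of flap_left, flap_right below 0.12 rad and distance of walnut_center from where it was at the start of the episode below 0.015 m); the robot touches nothing.
It fails at once if the pine offcut was lifted (its centre more than 20 mm above where it lay) (height (world z) of pine_center above 0.135 m).
It fails at once if the walnut piece was moved by more than 15 mm (distance of walnut_center from where it was at the start of the episode above 0.015 m).
It fails at once if the flap of the walnut's lane was opened ((y of pine_center in the frame of station above 0 m and value of joint flap_right above 0.25 rad) or (y of pine_center in the frame of station below 0 m and value of joint flap_left above 0.25 rad)).
It fails at once if another thing on the bench was moved by more than 20 mm (distance of any of tin, mallet, driver, glue, slice, mug from where it was at the start of the episode above 0.02 m).
It also fails if it takes over 35 s, if anything falls off the work surface, if the arm or the gripper's body presses on something with over 40 N, if the wrist force passes 120 N, or if a joint passes its speed limit or range.

## Working session

There is one attempt and no reset: what is moved stays moved. The work goes in short steps, Python scripts to look and compute and a tool call to move; the robot and the scene stay as the last step left them, time stands still between calls to the robot, and variables do not carry over. Pictures are saved under pics/ and viewed, at most 10 in all, crops included, and the job is handed in when it is done.

Besides the shell and the picture viewer there is one more tool, called after "Call:" by a JSON object that holds its "fn" and its "kwargs", one argument or row to a line. move_arm: Moves the arm, as the interface text tells. Shifts and turns lie within -1 to 1; 1 stands for 300 mm of shift or pi rad of turn. Its arguments: {"type":"object","properties":{"targets":{"type":"array"},"grip":{"type":"number"},"grip_force":{"type":"number"}},"required":["targets"]}

```bash
mkdir -p pics
cat > h.py <<'E'
import numpy as np,cv2
from bench import readout,imaging,order
def cam(n):
    d=imaging.read_camera(n); d['f']=192/np.tan(np.radians(d['fov_y'])/2); return d
def pts(d):
    z=d['z_map'];v,u=np.mgrid[:384,:512]
    P=np.stack([(u-d['cx'])/d['f']*z,-(v-d['cy'])/d['f']*z,-z,np.ones_like(z)],-1)
    return (P@np.array(d['cam_to_world']).T)[...,:3]
E
python3 - <<'E'
from h import *
s=readout.sense();print(s)
for n in ['scene','side']:
    d=cam(n);cv2.imwrite(f'pics/{n}0.png',d['frame']);np.savez(f'{n}0.npz',frame=d['frame'],P=pts(d),z=d['z_map']);print({k:v for k,v in d.items() if k not in('frame','z_map')})
E
```

```text
{'clock': 0.0, 'qpos': array([-0.04173264,  0.31174695,  0.01397734,  1.5130875 , -0.00440387,
        1.31917594, -0.02721493]), 'qd': array([-0.00102524, -0.00169769, -0.00129201, -0.00090456, -0.0008064 ,
       -0.00015689,  0.00072942]), 'joint_torque': array([-8.45983850e-04, -3.79911804e+01,  1.45537080e-01, -2.30588043e+01,
        1.22032766e-02,  1.37352623e-02,  4.05736500e-06]), 'tcp_pos': array([5.49297098e+02, 3.98040515e-02, 2.44197017e+02]), 'tool_rot': array([-2.22017357, -2.22041192,  0.00274741]), 'force': array([-0.13568236,  0.80428291,  0.15059194]), 'wrist_torque': array([-0.03730906, -0.00752845, -0.03272286]), 'gripper_force': 0.0, 'opening': 85.20869552466766}
{'fov_y': 46.807295582390424, 'cx': 256.84745601137314, 'cy': 191.58798375522923, 'cam_to_world': array([[-5.51686796e-01, -6.48757139e-01,  5.24171588e-01,
         1.34370598e+03],
       [ 8.34051327e-01, -4.28932158e-01,  3.46951853e-01,
         5.35656844e+02],
       [-2.53441498e-04,  6.28594765e-01,  7.77732960e-01,
         1.26592389e+03],
       [ 0.00000000e+00,  0.00000000e+00,  0.00000000e+00,
         1.00000000e+00]]), 'f': np.float64(443.6083325274644)}
{'fov_y': 48.288460049924076, 'cx': 257.97907750786237, 'cy': 190.16992355959792, 'cam_to_world': array([[-9.96945164e-01,  3.40598533e-02, -7.02870281e-02,
         4.69672905e+02],
       [-7.67037976e-02, -5.96625014e-01,  7.98846118e-01,
         1.25306634e+03],
       [-1.47264175e-02,  8.01797056e-01,  5.97414942e-01,
         1.03921418e+03],
       [ 0.00000000e+00,  0.00000000e+00,  0.00000000e+00,
         1.00000000e+00]]), 'f': np.float64(428.3339676220169)}
```

View pics/scene0.png

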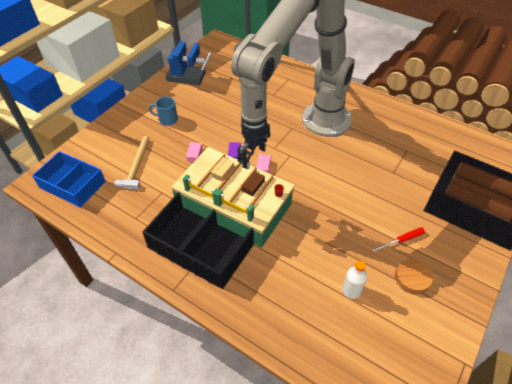

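View pics/side0.png

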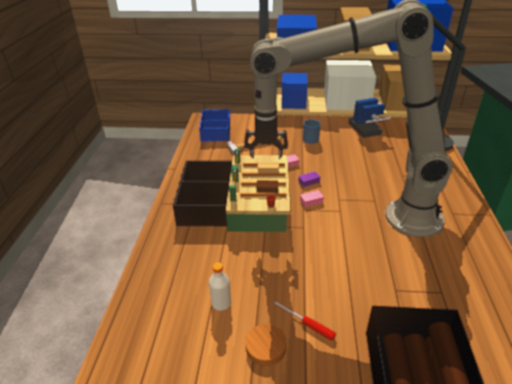

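The scene view shows the station at about (235,190). The walnut is at (253,183) in the left lane next to the tin at (279,190), and a pale block is at (224,170) in the right lane. The side view confirms the crate behind the flaps, with pink and purple blocks loose on the bench in front of the deck. I'll crop in to confirm and take a wrist view.

Run:
```python
from h import *
a=np.load('scene0.npz');c=a['frame'][135:240,160:305]
c=cv2.resize(c,None,fx=4,fy=4,interpolation=2)
s=readout.sense();d=cam('wrist');print(s['tcp_pos'],d['T_tool_cam'],d['fov_y'],d['cx'],d['cy'],[k for k in d])
np.savez('wrist0.npz',frame=d['frame'],z=d['z_map'])
cv2.imwrite('pics/crop.png',c);cv2.imwrite('pics/wrist0.png',d['frame'])
```

```text
[5.49399101e+02 3.39222951e-02 2.44331286e+02] [[ 5.81176729e-04  9.49109753e-01  3.14944976e-01  8.13826102e+01]
 [ 9.99999613e-01 -7.59506547e-04  4.43501492e-04 -1.14956187e+00]
 [ 6.60134364e-04  3.14944597e-01 -9.49109828e-01 -1.28807997e+02]
 [ 0.00000000e+00  0.00000000e+00  0.00000000e+00  1.00000000e+00]] 68.27611417286477 257.30253918837155 190.911508972026 ['frame', 'z_map', 'fov_y', 'cx', 'cy', 'T_tool_cam', 'f']
```

View pics/crop.png

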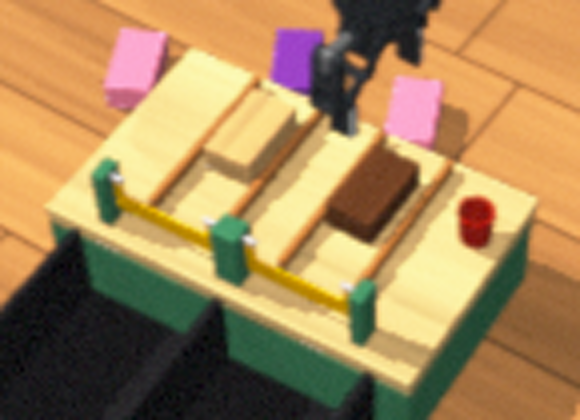

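View pics/wrist0.png

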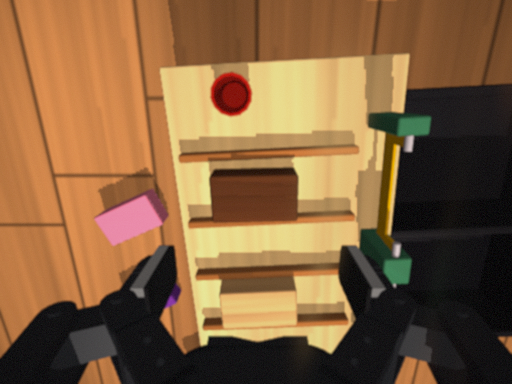

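The candidates are the two pink blocks at (137,65) and (413,108) and the purple one at (298,60) in the crop, all on the bench, plus the walnut at (373,190) and the pale block at (250,135). The pale block lies on the deck in the right lane (wrist view (258,302)) and is the only pine-coloured one, so that is the piece to push. Next I'll measure it.

Run:
```python
from h import *
from scipy.spatial.transform import Rotation as R
s=readout.sense();d=cam('wrist')
T=np.eye(4);T[:3,:3]=R.from_rotvec(s['tool_rot']).as_matrix();T[:3,3]=s['tcp_pos']
d['cam_to_world']=T@np.array(d['T_tool_cam']);Pw=pts(d)
A=np.load('scene0.npz')
for n,F,P in(('wrist',d['frame'],Pw),('scene',A['frame'],A['P'])):
    h=cv2.cvtColor(F,cv2.COLOR_BGR2HSV);H,S,V=[h[...,i].astype(int) for i in range(3)]
    reg=(P[...,0]>350)&(P[...,0]<800)&(abs(P[...,1])<260)
    g=reg&(H>60)&(H<90)&(S>90)&(P[...,2]>140)&(P[...,2]<175)
    y=reg&(H>20)&(H<32)&(S>200)&(P[...,2]>108)&(P[...,2]<150)
    k,L,st,_=cv2.connectedComponentsWithStats(g.astype(np.uint8))
    print(n,'posts',[(st[i,4],np.round(np.median(P[L==i],0))) for i in range(1,k) if st[i,4]>8])
    k,L,st,_=cv2.connectedComponentsWithStats(y.astype(np.uint8))
    print('flap',[(st[i,4],np.round(P[L==i].mean(0)),np.round(np.ptp(P[L==i],axis=0))) for i in range(1,k) if st[i,4]>8])
    top=reg&(P[...,2]>124)&(P[...,2]<136)
    for nm,m in(('walnut',top&(V<120)&(S>100)&(H<20)),('pine',top&(V>140)&(S<170)&(H>8)&(H<30))):
        k,L,st,_=cv2.connectedComponentsWithStats(m.astype(np.uint8))
        if k<2: continue
        i=1+st[1:,4].argmax();q=P[L==i]
        print(nm,st[i,:5],cv2.minAreaRect(q[:,:2].astype(np.float32)),q[:,2].mean())
    f=reg&(P[...,2]>111)&(P[...,2]<118)&(H<18)&(S>100)&(V>60)
    k,L,st,_=cv2.connectedComponentsWithStats(f.astype(np.uint8))
    for i in range(1,k):
        if st[i,4]>60:
            r=P[L==i][:,:2].astype(np.float32);v=cv2.fitLine(r,cv2.DIST_HUBER,0,.01,.01).ravel();print('fence',st[i,4],np.round(v[2:]),np.degrees(np.arctan(v[1]/v[0])))
    dk=reg&(abs(P[...,2]-100)<4);print('deck',cv2.minAreaRect(P[dk][:,:2].astype(np.float32)),P[dk][:,2].mean())
```

```text
wrist posts [(np.int32(868), array([658.,  63., 161.])), (np.int32(898), array([666., -56., 161.]))]
flap [(np.int32(693), array([664.,   7., 132.]), array([ 6., 99., 31.]))]
walnut [ 210  172   88   50 4052] ((544.8321533203125, -6.195613861083984), (80.54694366455078, 45.56724166870117), 1.4892469644546509) 129.91394751288615
pine [ 219  287   78   41 2667] ((549.1808471679688, -130.8990478515625), (80.7350845336914, 47.01929473876953), 3.1155123710632324) 129.8987584825545
fence 84 [519.  86.] 72.522675
fence 1554 [558.  32.] 3.0106442
fence 943 [564. -36.] 3.2788622
fence 1023 [558. -97.] 2.9832785
fence 282 [ 547. -108.] 3.0910697
fence 560 [ 585. -164.] 3.4550688
deck ((633.151123046875, -53.15086364746094), (329.9726257324219, 339.27252197265625), 3.049147605895996) 100.05676231337947
scene posts [(np.int32(25), array([ 683., -184.,  160.])), (np.int32(65), array([678., -60., 161.])), (np.int32(34), array([668.,  63., 158.]))]
flap [(np.int32(79), array([ 675., -133.,  130.]), array([ 10., 102.,  25.])), (np.int32(87), array([667.,  -1., 130.]), array([10., 97., 28.]))]
walnut [242 174  22  19 159] ((550.033935546875, -3.9449901580810547), (39.72420883178711, 77.72992706298828), 87.55220794677734) 129.83314511459773
pine [211 157  23  20 245] ((551.51611328125, -133.09323120117188), (83.49066925048828, 48.78836441040039), 2.0145773887634277) 130.08286734349883
fence 61 [ 574. -167.] 3.541042
fence 71 [ 562. -101.] 4.2049236
fence 68 [551.  29.] 2.9966142
deck ((637.6996459960938, -66.93879699707031), (336.7023010253906, 363.7633056640625), 2.9887380599975586) 100.16440260024055
```

Measured, all heights as expected: station yaw ≈ +3.05°, origin ≈ (668,-62). The right lane's line is y ≈ -131.3+0.053(x-558). The pine centre is at about (550,-131.5) with its rear face at x ≈ 510. I'll close the fingers, move behind it and yaw with the lane.

Call:
{"fn": "move_arm", "kwargs": {
  "targets": [
    [[-0.1,-0.05,0,0,0,-0.004],[-0.2,-0.1,0,0,0,-0.008],[-0.3,-0.15,0,0,0,-0.012],[-0.4,-0.2,0,0,0,-0.017],[-0.45,-0.227,0,0,0,-0.017],[-0.45,-0.227,0,0,0,-0.017],[-0.45,-0.227,0,0,0,-0.017],[-0.45,-0.227,0,0,0,-0.017],[-0.45,-0.227,0,0,0,-0.017],[-0.45,-0.227,0,0,0,-0.017]]
  ],
  "grip": 0
}}

```text
clock: 1.03
tcp_pos: [482.5, -133.3, 245.1]
tool_rot: [-2.157, -2.283, -0.001]
force: [-0.8, -0.1, 1.4]
opening: -0.2
gripper_force: 0.0
```

Call:
{"fn": "move_arm", "kwargs": {
  "targets": [
    [[-0.004,0,0.06,0,0,0],[-0.004,0,0.13,0,0,0],[-0.004,0,0.2,0,0,0],[-0.004,0,0.26,0,0,0],[-0.004,0,0.31,0,0,0],[-0.004,0,0.35,0,0,0],[-0.004,0,0.38,0,0,0],[-0.004,0,0.4,0,0,0],[-0.004,0,0.4,0,0,0],[-0.004,0,0.4,0,0,0]]
  ]
}}

```text
clock: 1.87
tcp_pos: [482.4, -135.9, 125.5]
tool_rot: [2.16, 2.28, 0.0]
force: [-0.3, -0.7, 0.7]
opening: -0.1
gripper_force: 0.0
```

Run:
```python
from h import *
print(readout.sense()['tcp_pos'],readout.sense()['force'])
a=cam('side')['frame'][120:240,200:330];cv2.imwrite('pics/side1.png',cv2.resize(a,None,fx=4,fy=4,interpolation=2))
```

```text
[ 482.35739476 -135.93685354  125.50625512] [-0.25009322 -0.6728917   0.67506493]
```

View pics/side1.png

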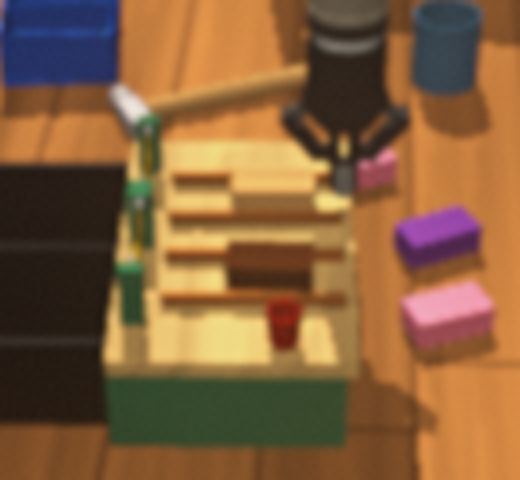

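The side crop shows the closed fingertip at (343,180), in the lane behind the pine at (272,190), clear of the fences. The walnut is at (270,262). I'll start pushing.

Call:
{"fn": "move_arm", "kwargs": {
  "targets": [
    [[0,0.02,0,0,0,0],[0,0.035,0,0,0,0],[0,0.05,0,0,0,0],[0,0.07,0,0,0,0],[0,0.09,0,0,0,0],[0,0.11,0,0,0,0],[0,0.13,0,0,0,0],[0,0.15,0,0,0,0],[0,0.17,0,0,0,0],[0,0.19,0,0,0,0],[0,0.21,0,0,0,0],[0,0.23,0,0,0,0]]
  ]
}}

```text
clock: 2.92
tcp_pos: [551.5, -132.4, 125.3]
tool_rot: [2.161, 2.28, 0.0]
force: [-1.1, 0.2, 1.4]
opening: 0.1
gripper_force: 0.5
```

Call:
{"fn": "move_arm", "kwargs": {
  "targets": [
    [[0,0.02,0,0,0,0],[0,0.04,0,0,0,0],[0,0.06,0,0,0,0],[0,0.08,0,0,0,0],[0,0.1,0,0,0,0],[0,0.12,0,0,0,0],[0,0.14,0,0,0,0],[0,0.16,0,0,0,0],[0,0.18,0,0,0,0],[0,0.2,0,0,0,0],[0,0.2,0,0,0,0]]
  ]
}}

```text
clock: 3.83
tcp_pos: [612.5, -128.9, 125.2]
tool_rot: [2.16, 2.28, 0.002]
force: [0.2, -0.2, -0.4]
opening: 0.0
gripper_force: 0.0
```

Run:
```python
from h import *
a=cam('scene')['frame'][125:255,150:310];cv2.imwrite('pics/scene2.png',cv2.resize(a,None,fx=4,fy=4,interpolation=2))
```

```text
(no output)
```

View pics/scene2.png

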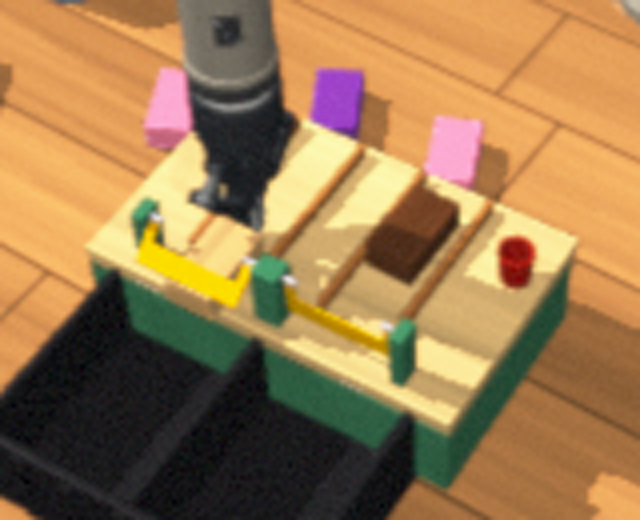

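The crop shows the right flap at (190,270) riding open on the pine at (215,245). The left flap at (340,325), the walnut and the tin are untouched. I'll continue to the tipping point.

Call:
{"fn": "move_arm", "kwargs": {
  "targets": [
    [[0,0.015,0,0,0,0],[0,0.03,0,0,0,0],[0,0.045,0,0,0,0],[0,0.06,0,0,0,0],[0,0.075,0,0,0,0],[0,0.09,0,0,0,0],[0,0.1,0,0,0,0],[0,0.11,0,0,0,0],[0,0.11,0,0,0,0],[0,0.11,0,0,0,0]]
  ]
}}

```text
clock: 4.72
tcp_pos: [644.2, -127.4, 125.3]
tool_rot: [2.161, 2.28, 0.001]
force: [-0.5, 0.2, 0.7]
opening: 0.0
gripper_force: 0.0
```

Run:
```python
from h import *
a=cam('scene')['frame'][125:275,130:310];cv2.imwrite('pics/scene3.png',cv2.resize(a,None,fx=4,fy=4,interpolation=2))
```

```text
(no output)
```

View pics/scene3.png

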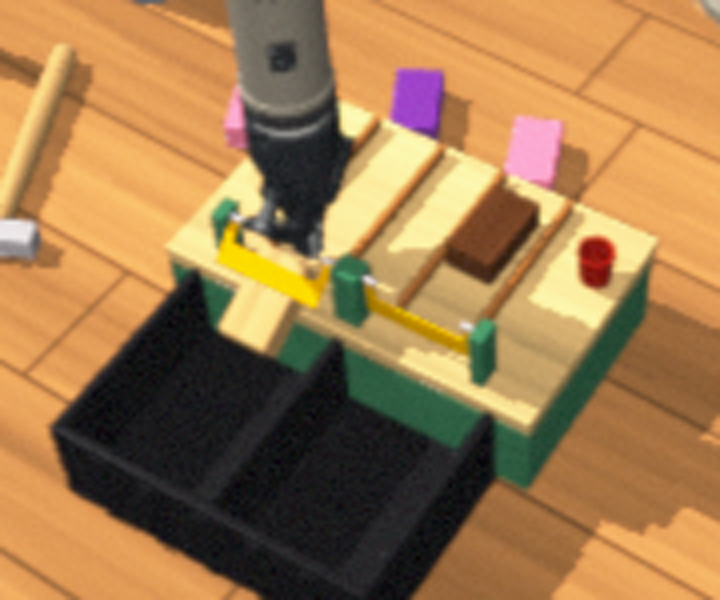

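The pine now overhangs the sill at (257,315), under the open flap and about to tip. I'll push a little more.

Call:
{"fn": "move_arm", "kwargs": {
  "targets": [
    [[0,0.01,0,0,0,0],[0,0.02,0,0,0,0],[0,0.03,0,0,0,0],[0,0.04,0,0,0,0],[0,0.04,0,0,0,0],[0,0.04,0,0,0,0],[0,0.04,0,0,0,0]]
  ]
}}

```text
clock: 5.35
tcp_pos: [655.7, -126.9, 125.3]
tool_rot: [2.161, 2.28, -0.0]
force: [-0.1, 0.4, 0.2]
opening: -0.0
gripper_force: 0.0
```

Run:
```python
from h import *
a=cam('scene')['frame'][125:275,130:310];cv2.imwrite('pics/scene4.png',cv2.resize(a,None,fx=4,fy=4,interpolation=2))
```

```text
(no output)
```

View pics/scene4.png

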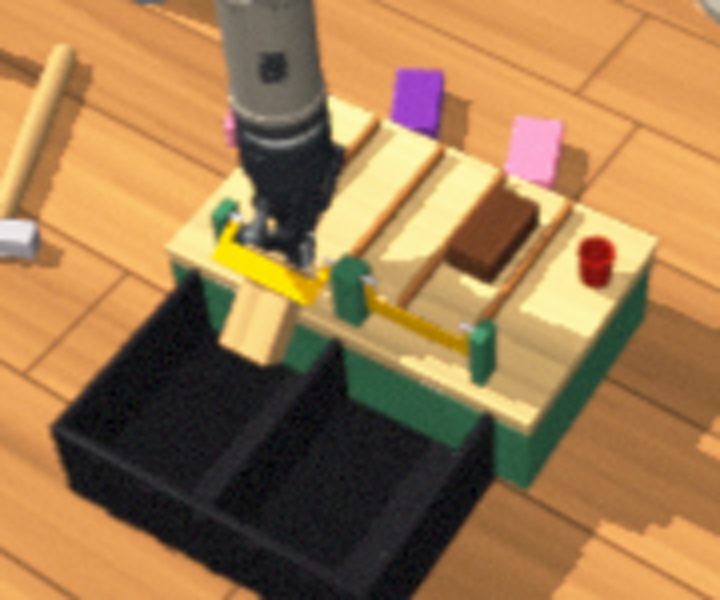

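The pine at (257,320) is starting to tilt over the sill with the flap riding on its rear. I'll push on slowly and follow it with numbers.

Call:
{"fn": "move_arm", "kwargs": {
  "targets": [
    [[0,0.01,0,0,0,0],[0,0.02,0,0,0,0],[0,0.03,0,0,0,0],[0,0.04,0,0,0,0],[0,0.04,0,0,0,0],[0,0.04,0,0,0,0],[0,0.04,0,0,0,0]]
  ]
}}

```text
clock: 5.98
tcp_pos: [667.6, -126.2, 125.1]
tool_rot: [-2.161, -2.28, 0.001]
force: [-0.8, -0.6, -0.4]
opening: -0.4
gripper_force: 0.1
```

```bash
cat > chk.py <<'E'
from h import *
d=cam('scene');P=pts(d);h=cv2.cvtColor(d['frame'],cv2.COLOR_BGR2HSV);H,S,V=[h[...,i].astype(int) for i in range(3)]
c,s=np.cos(.0532),np.sin(.0532);X=(P[...,0]-668.5);Y=P[...,1]+62
x=c*X+s*Y;y=-s*X+c*Y;z=P[...,2]
def rep(n,m):
    if m.sum()<5: print(n,m.sum());return
    print(n,m.sum(),*[(np.round(np.percentile(a[m],[2,50,98]))).tolist() for a in(x,y,z)])
rep('pine past sill',(x>26)&(x<200)&(y<-5)&(y>-135)&(V>120)&(H>8)&(H<30)&(S<190)&(z>10)&(z<140))
for n,a,b in(('R',-125,-20),('L',20,125)): rep('flap'+n,(H>20)&(H<32)&(S>200)&(y>a)&(y<b)&(z>105)&(z<160)&(abs(x)<50))
rep('walnut',(V<120)&(S>100)&(H<20)&(z>124)&(z<136)&(y>20)&(y<110)&(x<0)&(x>-200))
print(readout.sense()['tcp_pos'],readout.sense()['force'])
E
python3 chk.py
```

```text
pine past sill 348 [72.0, 118.0, 154.0] [-86.0, -59.0, -37.0] [17.0, 41.0, 48.0]
flapR 115 [6.0, 16.0, 22.0] [-115.0, -58.0, -21.0] [120.0, 130.0, 149.0]
flapL 87 [-0.0, 3.0, 5.0] [21.0, 67.0, 108.0] [120.0, 130.0, 143.0]
walnut 153 [-153.0, -112.0, -78.0] [46.0, 64.0, 82.0] [125.0, 130.0, 135.0]
[ 667.55421462 -126.25925288  125.19593866] [-0.97949915 -0.48222791 -0.1695544 ]
```

The pine is in the crate with its top at z ≈ 41, which matches floor plus height. I'll draw the fingers straight back, then lift them.

Call:
{"fn": "move_arm", "kwargs": {
  "targets": [
    [[0,-0.03,0,0,0,0],[0,-0.06,0,0,0,0],[0,-0.1,0,0,0,0],[0,-0.15,0,0,0,0],[0,-0.2,0,0,0,0],[0,-0.27,0,0,0,0],[0,-0.3,0,0,0,0],[0,-0.3,0,0,0,0]]
  ]
}}

```text
clock: 6.7
tcp_pos: [575.6, -131.9, 125.6]
tool_rot: [-2.162, -2.277, 0.002]
force: [-0.3, -0.4, 0.1]
opening: 0.2
gripper_force: 0.0
```

Call:
{"fn": "move_arm", "kwargs": {
  "targets": [
    [[0,0,-0.05,0,0,0],[0,0,-0.12,0,0,0],[0,0,-0.2,0,0,0],[0,0,-0.28,0,0,0],[0,0,-0.33,0,0,0],[0,0,-0.33,0,0,0],[0,0,-0.33,0,0,0],[0,0,-0.33,0,0,0],[0,0,-0.33,0,0,0],[0,0,-0.33,0,0,0],[0,0,-0.33,0,0,0],[0,0,-0.33,0,0,0]]
  ]
}}

```text
clock: 7.7
tcp_pos: [577.5, -131.0, 223.5]
tool_rot: [-2.16, -2.279, 0.001]
force: [0.3, -0.4, 0.1]
opening: -0.1
gripper_force: 0.0
```

```bash
python3 chk.py
python3 - <<'E'
from h import *
a=cam('scene')['frame'][125:275,130:310];cv2.imwrite('pics/scene5.png',cv2.resize(a,None,fx=4,fy=4,interpolation=2))
E
```

```text
pine past sill 347 [73.0, 118.0, 154.0] [-84.0, -59.0, -37.0] [18.0, 41.0, 49.0]
flapR 77 [-1.0, 2.0, 5.0] [-116.0, -71.0, -26.0] [121.0, 130.0, 141.0]
flapL 81 [-0.0, 2.0, 5.0] [22.0, 63.0, 106.0] [119.0, 130.0, 140.0]
walnut 219 [-152.0, -112.0, -78.0] [41.0, 64.0, 82.0] [125.0, 130.0, 135.0]
[ 577.6311491  -130.98860183  223.76839773] [-0.35780213 -0.68872201 -0.09664903]
```

View pics/scene5.png

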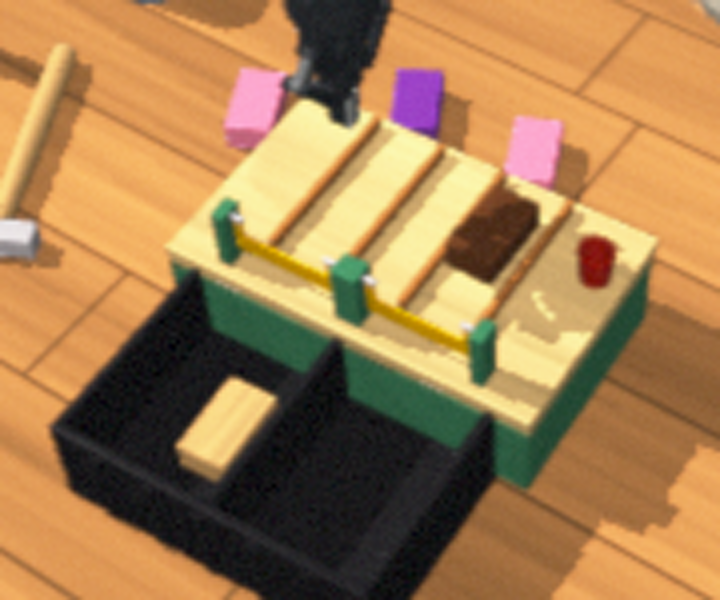

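The pine lies in the crate at (227,428), both flaps hang shut at (285,262) and (415,318), the walnut and tin are unmoved, and the gripper is clear.

```bash
python3 -c "
from bench import order;print(order.close_job())"
```

```text
the job is handed in; nothing more can be done
None
```

The pine offcut was pushed through the right flap into the black crate, both flaps hang shut, the walnut and tin have not moved, the gripper is clear, and the job is handed in (no verdict was returned).

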